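# Set up the serving caddy in the crate's order

## Task

The barman reaches for these without looking, so their order counts: carry the three bottles and the pepper mill from the dark walnut crate to the empty brass-railed caddy, one to each compartment and in the same left-to-right order as they stand in the crate. Set each down gently, upright on the caddy's floor, without dropping or tipping any of them or disturbing the jigger, tumbler and matchbox standing nearby.

Things in the scene. Friction and masses are not known exactly. Their poses are not given: they have to be found in the camera images.
- syrup: Syrup bottle, the largest bottle: clear glass with brown contents and a cream label, brass cap. 168 mm tall; round body 62 mm across up to 100 mm, neck and cap above that 22 mm across. Origin: centre of its underside, z up along it.
- bitters_a: Bitters bottle with a brass cap, middle-sized: clear glass, cream label. 138 mm tall; round body 52 mm across up to 82 mm, neck and cap above that 20 mm across. Origin: centre of its underside, z up along it.
- bitters_b: Bitters bottle with a black cap, the smallest: clear glass, dark green label. 121 mm tall; round body 47 mm across up to 72 mm, neck and cap above that 19 mm across. Origin: centre of its underside, z up along it.
- pepper_mill: Turned walnut pepper mill with a small brass knob on top, 153 mm tall, foot 55 mm across, slender waist, round head 50 mm across at 107 mm height (grip it there), narrowing to 45 mm at 122 mm. Origin: centre of its underside, z up along it.
- crate: Dark walnut crate with brass corner straps, 334 x 92 x 36 mm, holding the four things at the start, one per compartment (near its middle). Row along its own y (+y = left seen from the robot): 4 compartments centred at x = 0, y = +0.123, +0.041, -0.041, -0.123 m, each 78 mm along the row by 80 mm; floor 6 mm, rim 36 mm above the origin. Fixed. Origin: centre of its underside, z up.
- caddy: Serving caddy, empty at first: pale wooden board 344 x 98 mm with brass gallery rods (4 mm) and a loop at each end (364 mm overall, 40 mm high). Row along its own y (+y = left seen from the robot): 4 compartments centred at x = 0, y = +0.123, +0.041, -0.041, -0.123 m, each 78 mm along the row by 80 mm; floor 6 mm, rim 36 mm above the origin. Fixed. Origin: centre of its underside, z up.
- jigger: Bystander: brass double jigger, 47 mm across, 86 mm tall, to the left of the fixed citrus press (0.54 m tall, at x 0.525 to 0.755, y -0.09 to 0.07 m: pass in front of it, at x about 0.41; a wall cabinet hangs over x > 0.57 from z = 0.65). Origin: centre of its underside, z up along it.
- tumbler: Bystander: brass tumbler, 73 mm across, 82 mm tall. Origin: centre of its underside, z up along it.
- matchbox: Bystander: red matchbox lying flat, 36 x 54 x 14 mm, to the right of the citrus press (a wall bounds the worktop on the right, its face at y = -0.456 m). Origin: centre of its underside, z up along it.
Mind the look-alikes: they are no part of the job. Leave any blue look-alike of the bitters_a alone.

How it is judged:
By the outcome, as a careful person would: the job done as asked, in the order asked, and still so for the second after the job is handed in, with the robot touching nothing.
It also fails if it takes over 106 s, if anything falls off the work surface, if the arm or the gripper's body presses on something with over 40 N, if the wrist force passes 120 N, or if a joint passes its speed limit or range.

## Robot

A 6-joint arm with a two-finger parallel gripper is mounted at the origin on a cart in front of the work surface, level with it; the furniture and walls round the work are solid. World frame = base frame: x ahead of the robot, y to its left, z up, the work surface at z = 0. Lengths are in m, angles in rad, forces in N, time in s.
With the tool pointing down it reaches from about 0.3 to 0.85 m from the base axis. Payload 5.4 kg.
Tool frame: the origin (TCP) lies where the fingers leave the gripper's body, on its centre line; the fingertips stand 73 mm ahead of it and the grasp point (between the pads) lies manip.grasp_offset ahead of it (manip.grasp_offset is the distance from the TCP to the grasp point, in m); z points along the fingers, y is the line along which they close (so a half turn about z gives the same grasp; the last joint's range is limited). The gripper opens to 85 mm and grips with 20 to 120 N. Pads are 22 mm wide; open, the fingers measure 114 mm over their backs; the gripper's body (76 mm by 85 mm) begins 54 mm behind the grasp point. The pads swing forward as they close: fully open they stand 13 mm farther back than shut.
Start: joints at [-1.537, 0.158, 1.597, -0, 1.386, -0.21], TCP at [0.139, -0.558, 0.304] pointing down, gripper open.
Joint ranges: [-2.91, 2.91], [-0.94, 2.29], [0.18, 2.7], [-1.29, 4.43], [0.17, 2.64], [-3, 3]. Speed limits (rad/s): [2.57, 2.57, 3.14, 3.14, 3.14, 3.14].

## Interface

Orientations are given as a unit quaternion [x, y, z, w].
In Python, from plant import manip, vision gives the robot as it stands.
- The arm moves only by the tool jog_arm, never from a script. Its argument "targets" is a list of rows, each a list of 3 entries, a list of its own where there are three numbers: the shift along the tool's x, y, z in m, then the turn about the tool's z in rad, then the opening, from -1 (shut) to 1 (fully open). In form: [[[x, y, z], yaw, claw], ...]. A call has 1 to 12 rows; each row shifts and turns the commanded pose from where the row before left it, along the tool's axes as they then stand; what a row does not reach is not made up. A row lasts 1/8 s, in which the tool goes at most 62.5 mm and 10.7 degrees, less where a joint would pass 70% of its speed; a pose out of reach is approached as far as the arm can. A call with a gripper value outside its range is refused whole. The fingers move at their own pace and stop on an object; "grip_force" is the grip in N (left out, the last holds). Time passes only in rows, so rows that do not move let the fingers close. It gives the time, the measured TCP pose, the force, the opening and the grip force at its end, in the units of the state.
- manip.observe(): the state, without advancing time (a new reading comes with each control period).
- vision.camera(name): name is "scene" or "top" or "wrist"; returns the picture (400x640x3 uint8, red, green, blue); there is no depth.
- vision.camera_params(name): a dict with "fx", "fy", "cx", "cy" (pixels), "origin" and "attitude" of the camera in the world; the wrist camera has in their place "hand_eye" (4x4, takes a point from camera to tool coordinates, whose origin is the TCP and whose axes are the flange's). Camera axes: x right, y down, z forward; pixel columns grow to the right and rows downward; lengths in m; the calibration is good to about 2 mm. A picture is of the moment at which its call begins: read the wrist's pose just before it. camera_params takes no time and is no camera call.
- manip.close_job(): hands the job in; it is judged then, once.
The state is a dict: "time_s": time; "qpos": joint angles; "joint_velocities": joint speeds; "effort": joint torques, N m; "tcp_pos": TCP position; "orientation": TCP orientation; "force": force on the tool from outside, world axes, zero at the start; "ft_torque": the same for the moment, N m; "grip_width": opening from 0.0 (shut) to 1.0 (fully open); "finger_force": force on a finger pad.
Only numpy, scipy, OpenCV 4.12 (cv2) and the standard library are available. Lean on these libraries where they do the work, as an engineer would, in place of code of your own. Each camera call takes 0.05 s, during which the arm holds its last target. There are 200 camera calls.

## Working session

There is one attempt and no reset: what is moved stays moved. The work goes in short steps, Python scripts to look and compute and a tool call to move; the robot and the scene stay as the last step left them, time stands still between calls to the robot, and variables do not carry over. Pictures are saved under pics/ and viewed, at most 14 in all, crops included, and the job is handed in when it is done.

Besides the shell and the picture viewer there is one more tool, called in YAML: its name, and indented under it one key for each argument. jog_arm: Moves the arm, as the interface text tells. Its arguments: {"type":"object","properties":{"targets":{"type":"array"},"grip_force":{"type":"number"}},"required":["targets"]}

```bash
ls; mkdir -p pics
python3 - <<'E'
from plant import manip, vision
import cv2
print(manip.observe(), manip.grasp_offset)
for n in ("scene","top","wrist"):
    print(n,vision.camera_params(n))
for n in ("scene","top"):
    cv2.imwrite(f"pics/{n}0.png",vision.camera(n)[:,:,::-1])
E
```

```text
pics
{'time_s': 0.0, 'qpos': array([-1.53709944e+00,  1.59073645e-01,  1.59822704e+00,  1.47039711e-05,
        1.38621033e+00, -2.10104109e-01]), 'joint_velocities': array([-0.0001757 ,  0.00104014,  0.00258606, -0.00044125, -0.00130494,
       -0.00036287]), 'effort': array([ 2.38390232e-03, -3.96002805e+01, -3.31424904e+01, -6.59180751e-05,
        8.67540773e-03,  6.50247813e-06]), 'tcp_pos': array([ 0.13876547, -0.55752577,  0.30290556]), 'orientation': array([ 9.92579039e-01,  1.21597419e-01,  9.16910782e-05, -9.54813522e-04]), 'force': array([-0.15477734, -0.57470376,  0.41973778]), 'ft_torque': array([0.0236737 , 0.05198473, 0.06056044]), 'finger_force': 0.0, 'grip_width': 0.9960248527214447} 0.0539
scene {'fx': 408.3838223373208, 'fy': 408.3838223373208, 'cx': 321.21856452822954, 'cy': 210.0589851836712, 'origin': array([-0.66354784,  0.6777595 ,  0.70812076]), 'attitude': array([-0.44357645,  0.72181883, -0.45256198,  0.27821784])}
top {'fx': 412.2514660776806, 'fy': 412.2514660776806, 'cx': 316.21239672550774, 'cy': 199.5599392661137, 'origin': array([0.37208995, 0.09912369, 1.23908377]), 'attitude': array([-0.69832089,  0.71303096, -0.05114943,  0.03631141])}
wrist {'fx': 313.63963259586006, 'fy': 313.63963259586006, 'cx': 318.83637000721836, 'cy': 200.9168871926839, 'hand_eye': array([[-5.02083325e-04, -9.53790645e-01, -3.00471553e-01,
         7.75443573e-02],
       [ 9.99999805e-01, -5.90713233e-04,  2.04124244e-04,
        -1.06329808e-05],
       [-3.72184317e-04, -3.00471391e-01,  9.53790755e-01,
        -7.07297536e-02],
       [ 0.00000000e+00,  0.00000000e+00,  0.00000000e+00,
         1.00000000e+00]])}
```

View pics/scene0.png

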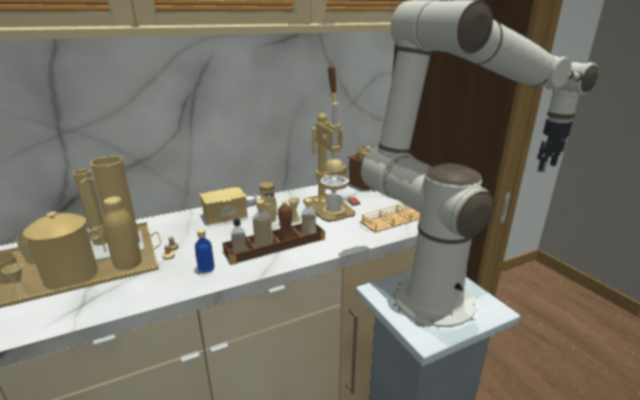

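View pics/top0.png

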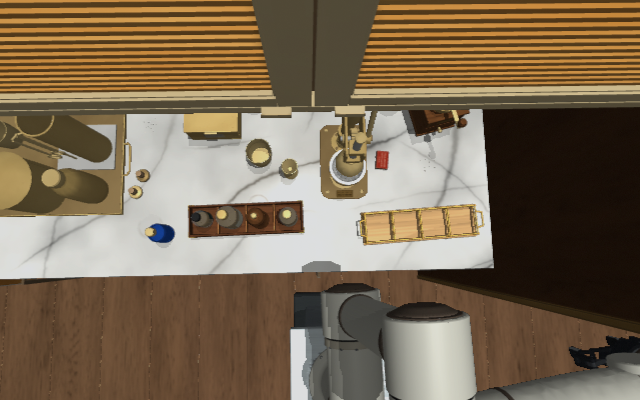

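```bash
cat > h.py <<'E'
import numpy as np, cv2
from scipy.spatial.transform import Rotation as R
from plant import manip, vision
def cam(n):
    p=vision.camera_params(n)
    if n=='wrist':
        s=manip.observe(); T=np.eye(4); T[:3,:3]=R.from_quat(s['orientation']).as_matrix(); T[:3,3]=s['tcp_pos']
        M=T@p['hand_eye']; return p,M[:3,:3],M[:3,3]
    return p,R.from_quat(p['attitude']).as_matrix(),np.array(p['origin'])
def w(n,u,v,z,c=None):
    p,A,o=c or cam(n); d=A@[(u-p['cx'])/p['fx'],(v-p['cy'])/p['fy'],1]
    return o+d*(z-o[2])/d[2]
def pix(n,X,c=None):
    p,A,o=c or cam(n); q=A.T@(np.array(X)-o); return np.array([p['cx']+p['fx']*q[0]/q[2],p['cy']+p['fy']*q[1]/q[2]])
E
python3 - <<'E'
from h import *
im=cv2.imread('pics/top0.png')
c=im[190:255,140:310]; a=cv2.resize(c,(798,305),interpolation=cv2.INTER_CUBIC)
c=im[190:255,330:500]; b=cv2.resize(c,(798,305),interpolation=cv2.INTER_CUBIC)
cv2.imwrite('pics/c1.png',np.vstack([a,b])[:600])
for x in [(493,268),(484,110),(0,278)]: print(w('top',*x,0))
E
```

```text
[ 0.30922542 -0.45320834  0.        ]
[ 0.79895478 -0.46171531  0.        ]
[0.31362285 0.99853534 0.        ]
```

View pics/c1.png

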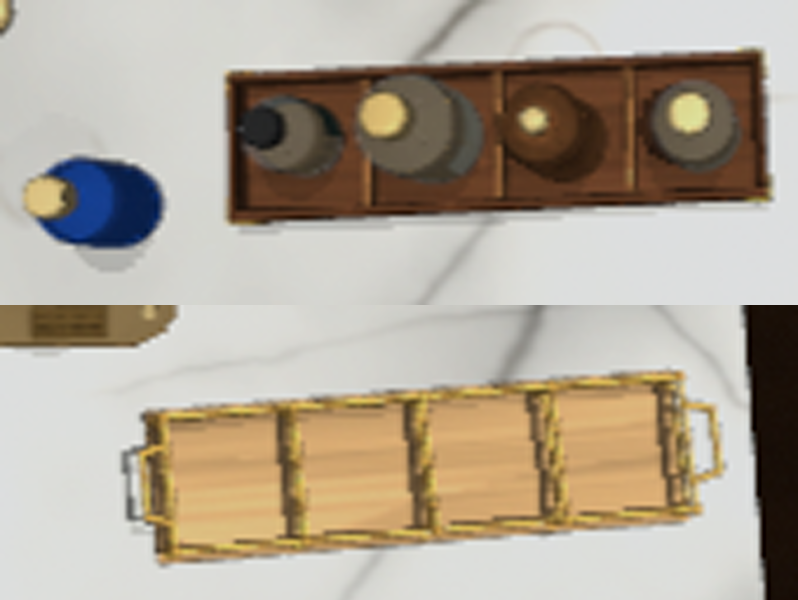

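Run:
```python
from h import *
s=170/798
for n,u,v,z in [('bb',264,127,.127),('sy',384,115,.174),('mill',534,120,.159),('ba',690,113,.144)]:
    print(n,w('top',140+u*s,190+v*s,z).round(4))
def fr(pts,off,z):
    P=np.array([w('top',off+u*s,190+v*s,z)[:2] for u,v in pts]); c=P.mean(0)
    d=(P[0]+P[3]-P[1]-P[2])/2; L=np.linalg.norm(d); e=d/L
    print(c.round(4),L,np.degrees(np.arctan2(-e[0],e[1])), np.linalg.norm(P[0]-P[3]))
    for y in(.123,.041,-.041,-.123): print((c+e*y).round(4))
fr([(228,73),(761,51),(770,200),(230,222)],140,.036)
fr([(150,106),(680,67),(700,210),(160,255)],330,.038)
for n,u,v in [('jig',288,166),('tum',259,152)]: print(n,w('top',u,v,.084))
print(w('top',160,230,.138))
```

```text
bb [0.4691 0.3979 0.127 ]
sy [0.4703 0.3198 0.174 ]
mill [0.4672 0.2395 0.159 ]
ba [0.4707 0.1532 0.144 ]
[0.4684 0.2777] 0.332062124107732 1.1844030561613939 0.09241413416811711
[0.4659 0.4007]
[0.4676 0.3187]
[0.4693 0.2367]
[0.471  0.1547]
[ 0.4435 -0.2309] 0.3374882253355711 3.262364184074541 0.09264832020022423
[ 0.4365 -0.1081]
[ 0.4411 -0.19  ]
[ 0.4458 -0.2719]
[ 0.4505 -0.3537]
jig [0.61345899 0.15150059 0.084     ]
tum [0.65566835 0.23369929 0.084     ]
[0.43575142 0.48987402 0.138     ]
```

jog_arm:
  targets:
    - [[0.004, -0.02, 0], 0, 1]
    - [[0.004, -0.04, 0], 0, 1]
    - [[0.004, -0.04, 0], 0, 1]
    - [[0.004, -0.04, 0], 0, 1]
    - [[0, 0, 0], -0.166, 1]
    - [[0, 0, 0], -0.166, 1]
    - [[0, 0, 0], -0.166, 1]
    - [[0, 0, 0], -0.166, 1]
    - [[0, 0, 0], -0.166, 1]
    - [[0, 0, 0], -0.166, 1]
    - [[0, 0, 0], -0.166, 1]
    - [[0, 0, 0], -0.165, 1]
  grip_force: 40

```text
time_s: 1.6
tcp_pos: [0.1205, -0.418, 0.3035]
orientation: [0.705, 0.709, 0.0, -0.0]
force: [0.9, -0.5, -0.5]
grip_width: 0.998
finger_force: 0.0
```

jog_arm:
  targets:
    - [[0.02, 0.02, 0], 0, 1]
    - [[0.036, 0.035, 0], 0, 1]
    - [[0.036, 0.035, 0], 0, 1]
    - [[0.036, 0.035, 0], 0, 1]
    - [[0.036, 0.035, 0], 0, 1]
    - [[0.036, 0.035, 0], 0, 1]
    - [[0.036, 0.03, 0], 0, 1]
    - [[0.045, 0.012, 0], 0, 1]
    - [[0.045, 0.012, 0], 0, 1]
    - [[0.045, 0.012, 0], 0, 1]
    - [[0.045, 0.012, 0], 0, 1]
    - [[0.03, 0.015, 0], 0, 1]

```text
time_s: 3.1
tcp_pos: [0.4084, 0.0297, 0.3036]
orientation: [0.707, 0.708, -0.0, -0.0]
force: [1.5, -0.7, 0.1]
grip_width: 1.002
finger_force: 0.0
```

Run:
```python
from h import *
s=manip.observe(); print(s['tcp_pos'],s['qpos'].round(2))
cv2.imwrite('pics/w1.png',vision.camera('wrist')[:,:,::-1])
```

```text
[0.40835013 0.02967827 0.30361243] [-0.22 -0.3   2.03  0.    1.41 -0.23]
```

View pics/w1.png

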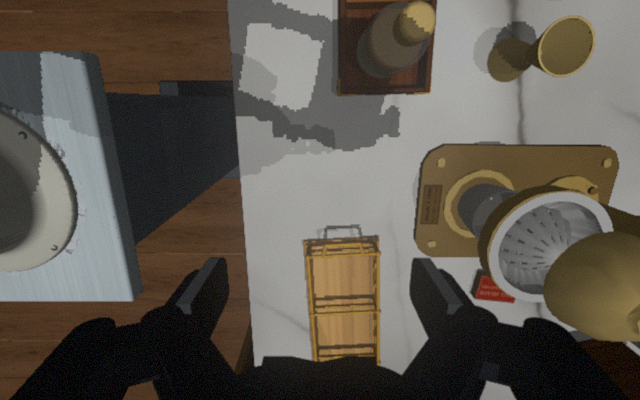

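jog_arm:
  targets:
    - [[0.03, 0.01, 0], 0, 1]
    - [[0.035, 0.015, 0], 0, 1]
    - [[0.035, 0.02, 0], 0, 1]
    - [[0.022, 0.015, 0], 0, 1]
    - [[0, 0, 0], 0, 1]
    - [[0, 0, 0], 0, 1]

```text
time_s: 3.9
tcp_pos: [0.4681, 0.1493, 0.3035]
orientation: [0.707, 0.707, -0.001, -0.0]
force: [-0.5, 1.0, -0.2]
grip_width: 0.998
finger_force: 0.0
```

Run:
```python
from h import *
s=manip.observe(); print(s['tcp_pos'])
c=cam('wrist')
im=vision.camera('wrist')[:,:,::-1].copy()
cv2.imwrite('pics/w2.png',im)
for n,x,y,z in [('bb',.4691,.3979,.127),('sy',.4703,.3198,.174),('mill',.4672,.2395,.159),('ba',.4707,.1532,.144)]:
    print(n,pix('wrist',(x,y,z),c))
```

```text
[0.46805185 0.14930696 0.30347812]
bb [ 319.63839438 -204.9461714 ]
sy [322.12913462 -86.99543775]
mill [316.73560675  80.41787725]
ba [321.69219997 201.47739059]
```

View pics/w2.png

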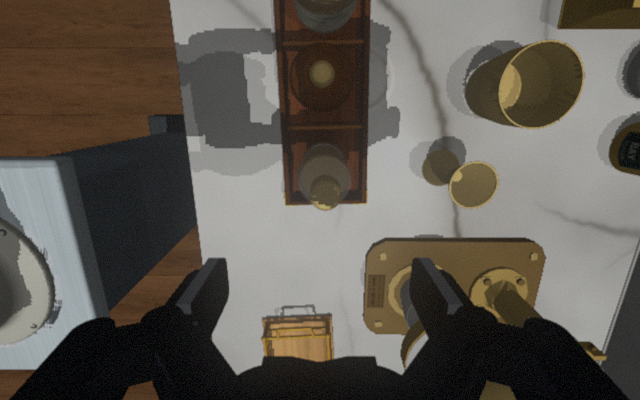

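Run:
```python
from h import *
c=cam('wrist')
print(w('wrist',325,191,.144,c),w('wrist',322,72,.159,c))
for u,v in[(286,205),(367,203)]: print('crate corner',w('wrist',u,v,.036,c))
print('base ba: body centre', w('wrist',324,173,.09,c))
p,A,o=c
print('camera',o)
```

```text
[0.47331709 0.16132827 0.144     ] [0.47072001 0.24432467 0.159     ]
crate corner [0.4312905  0.11438402 0.036     ]
crate corner [0.52322238 0.11665894 0.036     ]
base ba: body centre [0.47341271 0.16338077 0.09      ]
camera [0.46860895 0.22633619 0.37435698]
```

jog_arm:
  targets:
    - [[0.005, 0.002, 0.01], 0, 1]
    - [[0.005, 0.002, 0.03], 0, 1]
    - [[0, 0, 0.03], 0, 1]
    - [[0, 0, 0.01], 0, 1]
    - [[0, 0, 0], 0, 1]

```text
time_s: 4.58
tcp_pos: [0.4722, 0.1596, 0.2235]
orientation: [0.707, 0.707, -0.0, -0.0]
force: [1.2, -0.2, 0.3]
grip_width: 0.997
finger_force: 0.0
```

Run:
```python
from h import *
s=manip.observe(); print(s['tcp_pos'])
c=cam('wrist')
im=vision.camera('wrist')[:,:,::-1].copy()
cv2.imwrite('pics/w3.png',cv2.resize(im[180:400,200:440],None,fx=2.5,fy=2.5))
print(pix('wrist',(.4733,.1613,.144),c),pix('wrist',(.4707,.1532,.144),c))
```

```text
[0.47219193 0.15956006 0.22347172]
[320.08103564 251.31293596] [315.23456114 264.96793429]
```

View pics/w3.png

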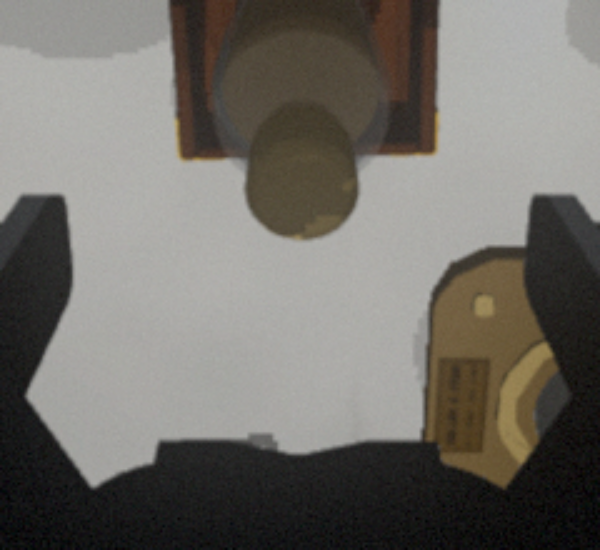

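jog_arm:
  targets:
    - [[0, 0.001, 0.02], 0, 1]
    - [[0, 0, 0.025], 0, 1]
    - [[0, 0, 0.012], 0, 1]
    - [[0, 0, 0], 0, 0]
    - [[0, 0, 0], 0, -0.5]
    - [[0, 0, 0], 0, -1]
    - [[0, 0, 0], 0, -1]
    - [[0, 0, 0], 0, -1]
    - [[0, 0, 0], 0, -1]
    - [[0, 0, 0], 0, -1]
    - [[0, 0, 0], 0, -1]
    - [[0, 0, 0], 0, -1]

```text
time_s: 6.12
tcp_pos: [0.4739, 0.1598, 0.1676]
orientation: [0.707, 0.707, 0.0, 0.0]
force: [-0.7, 0.3, 5.8]
grip_width: 0.217
finger_force: 38.9
```

jog_arm:
  targets:
    - [[0, 0, -0.005], 0, -1]
    - [[0, 0, -0.015], 0, -1]
    - [[0, 0, -0.025], 0, -1]
    - [[0, 0, -0.025], 0, -1]
    - [[-0.005, -0.005, -0.015], 0, -1]
    - [[-0.015, -0.015, 0], 0, -1]
    - [[-0.025, -0.02, 0], 0, -1]
    - [[-0.03, -0.015, 0], 0, -1]
    - [[-0.03, -0.008, 0], 0, -1]
    - [[-0.03, 0, 0], 0, -1]
    - [[-0.03, 0, 0], 0, -1]
    - [[-0.03, 0, 0], 0, -1]

```text
time_s: 7.62
tcp_pos: [0.4098, -0.0362, 0.2519]
orientation: [0.707, 0.707, -0.0, -0.0]
force: [0.7, -0.7, -2.8]
grip_width: 0.22
finger_force: 39.3
```

jog_arm:
  targets:
    - [[-0.03, 0, 0], 0, -1]
    - [[-0.03, 0, 0], 0, -1]
    - [[-0.03, 0, 0], 0, -1]
    - [[-0.03, 0, 0], 0, -1]
    - [[-0.03, 0, 0], 0, -1]
    - [[-0.02, 0, 0], 0, -1]
    - [[-0.01, 0, 0], 0, -1]
    - [[0, 0, 0], 0, -1]

```text
time_s: 8.62
tcp_pos: [0.4104, -0.2152, 0.2518]
orientation: [0.707, 0.707, 0.0, -0.0]
force: [0.4, 0.1, -2.2]
grip_width: 0.226
finger_force: 39.3
```

Run:
```python
from h import *
s=manip.observe(); print(s['tcp_pos'],s['grip_width'],s['finger_force'])
c=cam('wrist')
im=vision.camera('wrist')[:,:,::-1].copy()
cv2.imwrite('pics/w4.png',im)
np.savez('w4.npz',A=c[1],o=c[2])
```

```text
[ 0.41038774 -0.21524401  0.25180188] 0.226057590075402 39.32412564754486
```

View pics/w4.png

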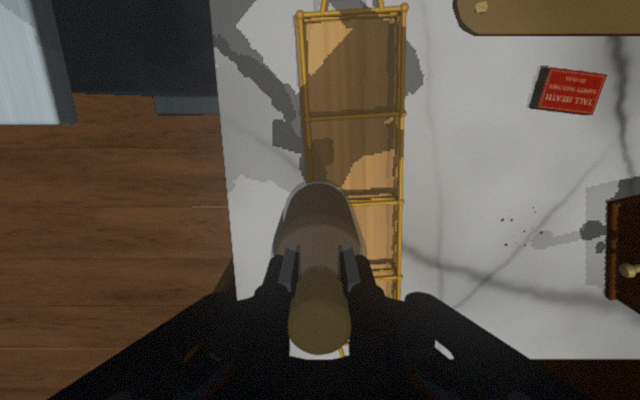

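Run:
```python
from h import *
d=np.load('w4.npz'); c=(vision.camera_params('wrist'),d['A'],d['o'])
P={}
for u,v in[(299,15),(406,10),(307,115),(404,114),(402,202),(400,276)]:
    P[u,v]=w('wrist',u,v,.035,c)[:2]; print(u,v,P[u,v].round(4))
print('mat',[w('wrist',u,v,.014,c)[:2].round(3) for u,v in [(568,92)]])
```

```text
299 15 [ 0.3951 -0.0709]
406 10 [ 0.4815 -0.0674]
307 115 [ 0.4006 -0.1491]
404 114 [ 0.4864 -0.1483]
402 202 [ 0.4911 -0.23  ]
400 276 [ 0.4953 -0.3108]
mat [array([ 0.643, -0.13 ])]
```

jog_arm:
  targets:
    - [[-0.01, 0.003, 0], 0, -1]
    - [[-0.025, 0.008, 0], 0, -1]
    - [[-0.03, 0.01, 0], 0, -1]
    - [[-0.03, 0.01, 0], 0, -1]
    - [[-0.025, 0.008, 0], 0, -1]
    - [[-0.015, 0.004, 0], 0, -1]
    - [[-0.005, 0.001, 0], 0, -1]
    - [[0, 0, 0], 0, -1]

```text
time_s: 9.68
tcp_pos: [0.4545, -0.3548, 0.2518]
orientation: [0.707, 0.707, 0.0, -0.0]
force: [0.1, 0.1, -2.7]
grip_width: 0.224
finger_force: 39.3
```

jog_arm:
  targets:
    - [[0, 0, 0.01], 0, -1]
    - [[0, 0, 0.02], 0, -1]
    - [[0, 0, 0.02], 0, -1]
    - [[0, 0, 0.015], 0, -1]
    - [[0, 0, 0.01], 0, -1]
    - [[0, 0, 0.004], 0, -1]
    - [[0, 0, 0.001], 0, -1]
    - [[0, 0, 0], 0, -1]

```text
time_s: 10.68
tcp_pos: [0.4548, -0.3556, 0.1725]
orientation: [0.707, 0.707, -0.0, 0.001]
force: [0.2, -0.5, -2.0]
grip_width: 0.217
finger_force: 39.3
```

jog_arm:
  targets:
    - [[0, 0, 0.002], 0, -1]
    - [[0, 0, 0.001], 0, -1]
    - [[0, 0, 0.001], 0, -1]
    - [[0, 0, 0], 0, -1]

```text
time_s: 11.18
tcp_pos: [0.4545, -0.3553, 0.1678]
orientation: [0.707, 0.707, 0.0, -0.0]
force: [0.7, -0.3, -2.0]
grip_width: 0.22
finger_force: 39.3
```

jog_arm:
  targets:
    - [[0, 0, 0.001], 0, -1]
    - [[0, 0, 0], 0, -1]

```text
time_s: 11.42
tcp_pos: [0.4546, -0.3555, 0.1677]
orientation: [0.707, 0.707, -0.0, 0.0]
force: [-2.2, 0.9, 4.3]
grip_width: 0.22
finger_force: 40.0
```

jog_arm:
  targets:
    - [[0, 0, 0], 0, -0.4]
    - [[0, 0, 0], 0, 0]
    - [[0, 0, 0], 0, 0.5]
    - [[0, 0, 0], 0, 1]
    - [[0, 0, 0], 0, 1]
    - [[0, 0, 0], 0, 1]
    - [[0, 0, -0.01], 0, 1]
    - [[0, 0, -0.03], 0, 1]
    - [[0, 0, -0.035], 0, 1]
    - [[0, 0, -0.03], 0, 1]
    - [[0, 0, -0.01], 0, 1]

```text
time_s: 12.8
tcp_pos: [0.4552, -0.356, 0.2849]
orientation: [0.707, 0.707, -0.0, 0.002]
force: [0.6, 0.3, 0.2]
grip_width: 1.001
finger_force: 0.0
```

Run:
```python
from h import *
s=manip.observe(); print(s['tcp_pos'])
im=vision.camera('wrist')[:,:,::-1].copy()
cv2.imwrite('pics/w5.png',im)
c=cam('wrist'); print(pix('wrist',(.455,-.355,.144),c))
```

```text
[ 0.45518376 -0.35604924  0.28493265]
[317.16727425 212.65561229]
```

View pics/w5.png

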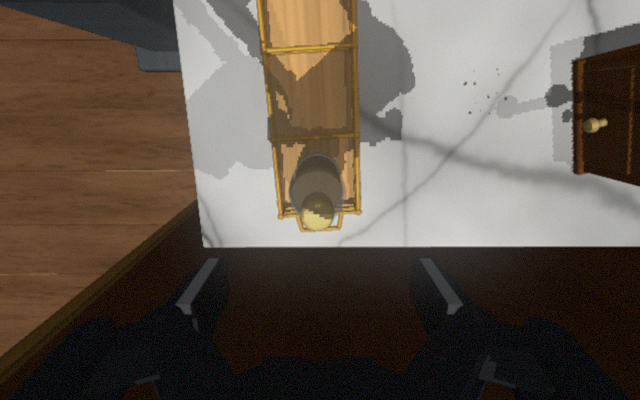

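jog_arm:
  targets:
    - [[0.02, -0.007, 0], 0, 1]
    - [[0.035, -0.012, 0], 0, 1]
    - [[0.045, -0.014, 0], 0, 1]
    - [[0.045, -0.012, 0], 0, 1]
    - [[0.048, 0, 0], 0, 1]
    - [[0.048, 0, 0], 0, 1]
    - [[0.048, 0, 0], 0, 1]
    - [[0.048, 0, 0], 0, 1]
    - [[0.048, 0, 0], 0, 1]
    - [[0.045, 0, 0], 0, 1]
    - [[0.045, 0.012, 0], 0, 1]
    - [[0.045, 0.016, 0], 0, 1]

```text
time_s: 14.35
tcp_pos: [0.437, 0.1663, 0.2807]
orientation: [0.707, 0.707, -0.001, -0.0]
force: [0.9, -0.3, 0.4]
grip_width: 0.995
finger_force: 0.0
```

jog_arm:
  targets:
    - [[0.035, 0.016, 0], 0, 1]
    - [[0.025, 0.012, 0], 0, 1]
    - [[0.015, 0.005, 0.01], 0, 1]
    - [[0.003, 0, 0.03], 0, 1]
    - [[0, 0, 0.02], 0, 1]
    - [[0, 0, 0], 0, 1]

```text
time_s: 15.1
tcp_pos: [0.4687, 0.2423, 0.2189]
orientation: [0.707, 0.707, -0.003, -0.002]
force: [0.5, 0.3, -0.1]
grip_width: 1.0
finger_force: 0.0
```

Run:
```python
from h import *
s=manip.observe(); print(s['tcp_pos'])
im=vision.camera('wrist')[:,:,::-1].copy()
cv2.imwrite('pics/w6.png',im)
c=cam('wrist'); print(pix('wrist',(.472,.242,.159),c),pix('wrist',(.472,.232,.159),c),pix('wrist',(.471,.323,.174),c))
np.savez('w6.npz',A=c[1],o=c[2])
```

```text
[0.46871606 0.24232034 0.21890344]
[322.91811271 272.51060513] [322.84800528 290.67697548] [321.31975058  91.93985889]
```

View pics/w6.png

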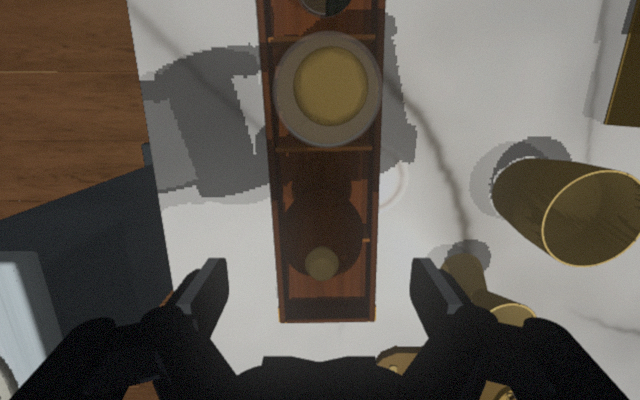

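Run:
```python
from h import *
d=np.load('w6.npz'); c=(vision.camera_params('wrist'),d['A'],d['o'])
print(w('wrist',322,262,.155,c),w('wrist',331,86,.174,c))
# head disc silhouette centre at ~z .107+.006 : left/right extremes
print(w('wrist',283,232,.113,c),w('wrist',366,232,.113,c))
for u,v in[(282,321),(375,320)]: print(w('wrist',u,v,.036,c))
```

```text
[0.47158445 0.24542474 0.155     ] [0.47439936 0.32497128 0.174     ]
[0.44789589 0.24316269 0.113     ] [0.49900384 0.24317624 0.113     ]
[0.43394795 0.11635373 0.036     ]
[0.52426972 0.11759711 0.036     ]
```

jog_arm:
  targets:
    - [[0.002, 0.004, 0.02], 0, 1]
    - [[0, 0, 0.02], 0, 1]
    - [[0, 0, 0.01], 0, 1]
    - [[0, 0, 0.004], 0, 1]
    - [[0, 0, 0], 0, 0.5]
    - [[0, 0, 0], 0, 0]
    - [[0, 0, 0], 0, -0.5]
    - [[0, 0, 0], 0, -1]
    - [[0, 0, 0], 0, -1]
    - [[0, 0, 0], 0, -1]
    - [[0, 0, 0], 0, -1]
  grip_force: 50

```text
time_s: 16.52
tcp_pos: [0.4748, 0.245, 0.1691]
orientation: [0.707, 0.707, 0.0, 0.0]
force: [-3.1, 0.1, 6.0]
grip_width: 0.565
finger_force: 51.1
```

jog_arm:
  targets:
    - [[0, 0, -0.003], 0, -1]
    - [[0, 0, -0.007], 0, -1]
    - [[0, 0, -0.01], 0, -1]
    - [[0, 0, 0], 0, -1]

```text
time_s: 17.02
tcp_pos: [0.4753, 0.2449, 0.1892]
orientation: [0.707, 0.707, 0.001, 0.001]
force: [-0.7, -0.1, -2.0]
grip_width: 0.566
finger_force: 51.6
```

jog_arm:
  targets:
    - [[0, 0, -0.01], 0, -1]
    - [[0, 0, -0.02], 0, -1]
    - [[0, 0, -0.02], 0, -1]
    - [[-0.005, -0.005, -0.01], 0, -1]
    - [[-0.015, -0.015, 0], 0, -1]
    - [[-0.025, -0.02, 0], 0, -1]
    - [[-0.03, -0.015, 0], 0, -1]
    - [[-0.03, -0.01, 0], 0, -1]
    - [[-0.035, 0, 0], 0, -1]
    - [[-0.035, 0, 0], 0, -1]
    - [[-0.035, 0, 0], 0, -1]
    - [[-0.035, 0, 0], 0, -1]

```text
time_s: 18.52
tcp_pos: [0.4088, -0.0013, 0.2477]
orientation: [0.707, 0.707, -0.0, -0.0]
force: [0.5, 0.1, -2.7]
grip_width: 0.562
finger_force: 51.9
```

jog_arm:
  targets:
    - [[-0.035, 0, 0], 0, -1]
    - [[-0.035, 0, 0], 0, -1]
    - [[-0.035, 0, 0], 0, -1]
    - [[-0.035, 0, 0], 0, -1]
    - [[-0.035, 0.005, 0], 0, -1]
    - [[-0.035, 0.01, 0], 0, -1]
    - [[-0.03, 0.012, 0], 0, -1]
    - [[-0.02, 0.009, 0], 0, -1]
    - [[-0.01, 0.004, 0], 0, -1]
    - [[-0.003, 0, 0], 0, -1]
    - [[0, 0, 0], 0, -1]

```text
time_s: 19.9
tcp_pos: [0.4492, -0.2726, 0.2477]
orientation: [0.707, 0.707, 0.0, -0.0]
force: [0.1, -0.1, -2.0]
grip_width: 0.566
finger_force: 51.9
```

jog_arm:
  targets:
    - [[0, 0.001, 0.01], 0, -1]
    - [[0, 0, 0.02], 0, -1]
    - [[0, 0, 0.02], 0, -1]
    - [[0, 0, 0.014], 0, -1]
    - [[0, 0, 0.007], 0, -1]
    - [[0, 0, 0.003], 0, -1]
    - [[0, 0, 0.001], 0, -1]
    - [[0, 0, 0.001], 0, -1]
    - [[0, 0, 0.001], 0, -1]
    - [[0, 0, 0], 0, -1]

```text
time_s: 21.15
tcp_pos: [0.4505, -0.2733, 0.171]
orientation: [0.707, 0.707, 0.0, 0.0]
force: [-0.3, 0.6, -1.8]
grip_width: 0.567
finger_force: 51.9
```

jog_arm:
  targets:
    - [[0, 0, 0.001], 0, -1]
    - [[0, 0, 0.001], 0, -1]
    - [[0, 0, 0], 0, -1]

```text
time_s: 21.52
tcp_pos: [0.4506, -0.2734, 0.1693]
orientation: [0.707, 0.707, -0.0, 0.0]
force: [-1.6, 0.1, 1.3]
grip_width: 0.565
finger_force: 52.3
```

jog_arm:
  targets:
    - [[0, 0, 0.0005], 0, -1]
    - [[0, 0, 0], 0, 0.3]
    - [[0, 0, 0], 0, 0.6]
    - [[0, 0, 0], 0, 1]
    - [[0, 0, 0], 0, 1]
    - [[0, 0, 0], 0, 1]
    - [[0, 0, -0.01], 0, 1]
    - [[0, 0, -0.03], 0, 1]
    - [[0, 0, -0.035], 0, 1]
    - [[0, 0, -0.03], 0, 1]
    - [[0, 0, -0.01], 0, 1]

```text
time_s: 22.9
tcp_pos: [0.4513, -0.274, 0.2863]
orientation: [0.707, 0.707, 0.0, 0.002]
force: [0.2, -0.5, -0.7]
grip_width: 1.002
finger_force: 0.0
```

Run:
```python
from h import *
s=manip.observe(); print(s['tcp_pos'])
im=vision.camera('wrist')[:,:,::-1].copy()
cv2.imwrite('pics/w7.png',im)
c=cam('wrist'); print(pix('wrist',(.45,-.273,.156),c))
```

```text
[ 0.45125251 -0.27395859  0.28626507]
[315.54822589 218.12334016]
```

View pics/w7.png

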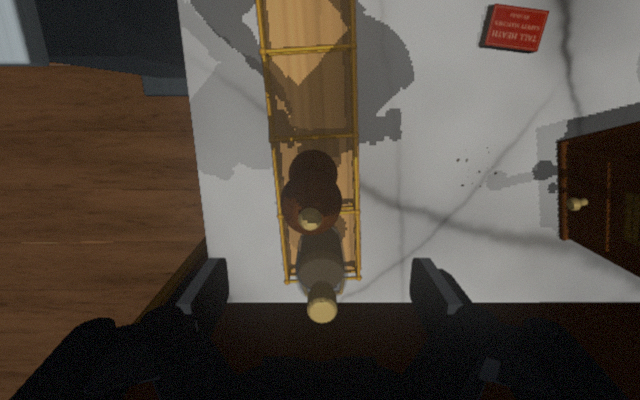

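jog_arm:
  targets:
    - [[0.02, -0.006, 0], 0, 1]
    - [[0.04, -0.012, 0], 0, 1]
    - [[0.048, -0.013, 0], 0, 1]
    - [[0.048, -0.01, 0], 0, 1]
    - [[0.048, 0, 0], 0, 1]
    - [[0.048, 0, 0], 0, 1]
    - [[0.048, 0, 0], 0, 1]
    - [[0.048, 0.005, 0], 0, 1]
    - [[0.048, 0.01, 0], 0, 1]
    - [[0.048, 0.015, 0], 0, 1]
    - [[0.048, 0.015, 0], 0, 1]
    - [[0.045, 0.01, 0], 0, 1]

```text
time_s: 24.45
tcp_pos: [0.4643, 0.2653, 0.2819]
orientation: [0.707, 0.707, -0.001, -0.0]
force: [0.3, -0.8, 1.0]
grip_width: 0.996
finger_force: 0.0
```

jog_arm:
  targets:
    - [[0.035, 0.006, 0], 0, 1]
    - [[0.02, 0.003, 0], 0, 1]
    - [[0.005, 0, 0.01], 0, 1]
    - [[0, 0, 0.02], 0, 1]
    - [[0, 0, 0.01], 0, 1]
    - [[0, 0, 0], 0, 1]

```text
time_s: 25.2
tcp_pos: [0.4728, 0.3229, 0.2418]
orientation: [0.707, 0.707, -0.001, -0.001]
force: [-0.0, 0.0, 0.1]
grip_width: 0.999
finger_force: 0.0
```

Run:
```python
from h import *
s=manip.observe(); print(s['tcp_pos'])
im=vision.camera('wrist')[:,:,::-1].copy()
cv2.imwrite('pics/w8.png',im)
c=cam('wrist'); print(pix('wrist',(.474,.325,.174),c),pix('wrist',(.474,.315,.174),c),pix('wrist',(.471,.405,.127),c))
np.savez('w8.npz',A=c[1],o=c[2])
```

```text
[0.47281213 0.3229124  0.24183917]
[319.21871401 260.75512214] [319.23436044 278.42821731] [313.6720586   93.10305683]
```

View pics/w8.png

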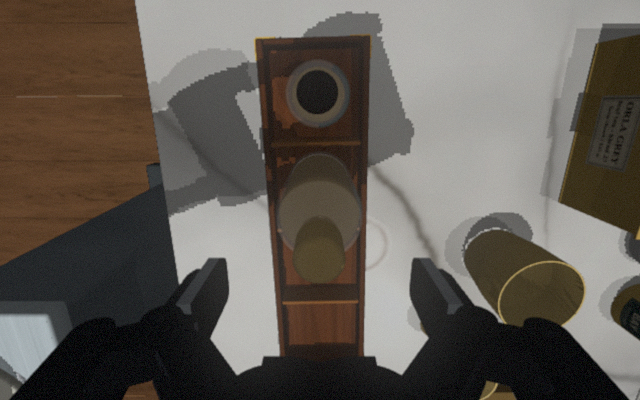

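jog_arm:
  targets:
    - [[0.003, 0.001, 0.02], 0, 1]
    - [[0, 0, 0.02], 0, 1]
    - [[0, 0, 0.012], 0, 1]
    - [[0, 0, 0.003], 0, 1]
    - [[0, 0, 0], 0, 0]
    - [[0, 0, 0], 0, -0.5]
    - [[0, 0, 0], 0, -1]
    - [[0, 0, 0], 0, -1]
    - [[0, 0, 0], 0, -1]
    - [[0, 0, 0], 0, -1]
    - [[0, 0, 0], 0, -1]
    - [[0, 0, 0], 0, -1]
  grip_force: 60

```text
time_s: 26.75
tcp_pos: [0.4746, 0.3269, 0.1889]
orientation: [0.707, 0.707, 0.0, -0.0]
force: [-2.2, 0.1, 5.5]
grip_width: 0.241
finger_force: 58.4
```

jog_arm:
  targets:
    - [[0, 0, -0.003], 0, -1]
    - [[0, 0, -0.007], 0, -1]
    - [[0, 0, -0.01], 0, -1]
    - [[0, 0, 0], 0, -1]

```text
time_s: 27.25
tcp_pos: [0.4753, 0.327, 0.2097]
orientation: [0.707, 0.707, 0.001, 0.001]
force: [1.3, 0.4, -3.1]
grip_width: 0.245
finger_force: 58.7
```

jog_arm:
  targets:
    - [[0, 0, -0.01], 0, -1]
    - [[0, 0, -0.02], 0, -1]
    - [[0, 0, -0.02], 0, -1]
    - [[-0.005, -0.005, -0.01], 0, -1]
    - [[-0.015, -0.012, 0], 0, -1]
    - [[-0.025, -0.015, 0], 0, -1]
    - [[-0.03, -0.015, 0], 0, -1]
    - [[-0.035, -0.01, 0], 0, -1]
    - [[-0.035, -0.008, 0], 0, -1]
    - [[-0.035, 0, 0], 0, -1]
    - [[-0.035, 0, 0], 0, -1]
    - [[-0.035, 0, 0], 0, -1]

```text
time_s: 28.75
tcp_pos: [0.4087, 0.0756, 0.2682]
orientation: [0.707, 0.707, -0.0, -0.0]
force: [0.7, -0.5, -4.9]
grip_width: 0.24
finger_force: 59.0
```

jog_arm:
  targets:
    - [[-0.035, 0, 0], 0, -1]
    - [[-0.035, 0, 0], 0, -1]
    - [[-0.035, 0, 0], 0, -1]
    - [[-0.035, 0, 0], 0, -1]
    - [[-0.035, 0, 0], 0, -1]
    - [[-0.03, 0.008, 0], 0, -1]
    - [[-0.025, 0.011, 0], 0, -1]
    - [[-0.02, 0.01, 0], 0, -1]
    - [[-0.012, 0.005, 0], 0, -1]
    - [[-0.004, 0.002, 0], 0, -1]
    - [[0, 0, 0], 0, -1]

```text
time_s: 30.12
tcp_pos: [0.4453, -0.1889, 0.2683]
orientation: [0.707, 0.707, 0.0, -0.0]
force: [-0.8, 0.1, -3.7]
grip_width: 0.244
finger_force: 59.1
```

Contact expected at about 0.189.

jog_arm:
  targets:
    - [[-0.002, 0, 0.01], 0, -1]
    - [[0, 0, 0.02], 0, -1]
    - [[0, 0, 0.02], 0, -1]
    - [[0, 0, 0.015], 0, -1]
    - [[0, 0, 0.007], 0, -1]
    - [[0, 0, 0.003], 0, -1]
    - [[0, 0, 0.001], 0, -1]
    - [[0, 0, 0.001], 0, -1]
    - [[0, 0, 0.001], 0, -1]
    - [[0, 0, 0], 0, -1]

```text
time_s: 31.38
tcp_pos: [0.4455, -0.1913, 0.1905]
orientation: [0.707, 0.707, 0.0, 0.0]
force: [0.8, -0.4, -3.8]
grip_width: 0.242
finger_force: 59.1
```

jog_arm:
  targets:
    - [[0, 0, 0.001], 0, -1]
    - [[0, 0, 0], 0, -1]

```text
time_s: 31.62
tcp_pos: [0.4455, -0.1912, 0.1893]
orientation: [0.707, 0.707, -0.0, -0.0]
force: [0.7, 0.4, -3.7]
grip_width: 0.243
finger_force: 59.1
```

jog_arm:
  targets:
    - [[0, 0, 0.001], 0, -1]
    - [[0, 0, 0], 0, -1]

```text
time_s: 31.88
tcp_pos: [0.4456, -0.1914, 0.1889]
orientation: [0.707, 0.707, -0.0, 0.0]
force: [-1.0, 0.6, 0.9]
grip_width: 0.244
finger_force: 59.5
```

jog_arm:
  targets:
    - [[0, 0, 0.0005], 0, -1]
    - [[0, 0, 0], 0, -0.4]
    - [[0, 0, 0], 0, 0]
    - [[0, 0, 0], 0, 0.5]
    - [[0, 0, 0], 0, 1]
    - [[0, 0, 0], 0, 1]
    - [[0, 0, 0], 0, 1]
    - [[0, 0, -0.01], 0, 1]
    - [[0, 0, -0.03], 0, 1]
    - [[0, 0, -0.035], 0, 1]
    - [[0, 0, -0.03], 0, 1]
    - [[0, 0, -0.005], 0, 1]

```text
time_s: 33.38
tcp_pos: [0.4465, -0.192, 0.3009]
orientation: [0.707, 0.707, 0.0, 0.003]
force: [0.2, 0.1, -0.9]
grip_width: 0.999
finger_force: 0.0
```

Run:
```python
from h import *
s=manip.observe(); print(s['tcp_pos'])
im=vision.camera('wrist')[:,:,::-1].copy()
cv2.imwrite('pics/w9.png',im)
```

```text
[ 0.44646513 -0.19197792  0.3009207 ]
```

View pics/w9.png

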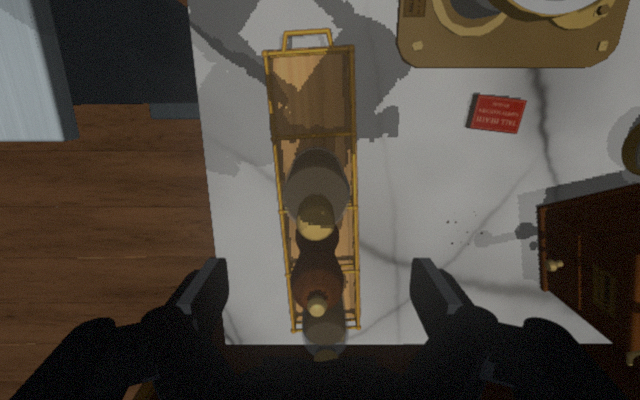

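jog_arm:
  targets:
    - [[0.02, -0.012, 0], 0, 1]
    - [[0.04, -0.014, 0], 0, 1]
    - [[0.048, -0.01, 0], 0, 1]
    - [[0.048, 0, 0], 0, 1]
    - [[0.048, 0, 0], 0, 1]
    - [[0.048, 0, 0], 0, 1]
    - [[0.048, 0.008, 0], 0, 1]
    - [[0.048, 0.011, 0], 0, 1]
    - [[0.048, 0.011, 0], 0, 1]
    - [[0.048, 0.011, 0], 0, 1]
    - [[0.048, 0.011, 0], 0, 1]
    - [[0.045, 0.008, 0], 0, 1]

```text
time_s: 34.92
tcp_pos: [0.4691, 0.3472, 0.2959]
orientation: [0.707, 0.707, -0.001, -0.0]
force: [0.9, -0.5, 0.2]
grip_width: 1.0
finger_force: 0.0
```

jog_arm:
  targets:
    - [[0.035, 0.002, 0], 0, 1]
    - [[0.018, 0, 0.01], 0, 1]
    - [[0.006, 0, 0.03], 0, 1]
    - [[0, 0, 0.035], 0, 1]
    - [[0, 0, 0.015], 0, 1]
    - [[0, 0, 0], 0, 1]

```text
time_s: 35.67
tcp_pos: [0.4708, 0.4038, 0.2062]
orientation: [0.707, 0.707, -0.002, -0.0]
force: [-0.1, 0.2, 0.6]
grip_width: 0.997
finger_force: 0.0
```

Run:
```python
from h import *
s=manip.observe(); print(s['tcp_pos'])
im=vision.camera('wrist')[:,:,::-1].copy()
cv2.imwrite('pics/w10.png',im)
c=cam('wrist'); print(pix('wrist',(.473,.406,.127),c),pix('wrist',(.473,.396,.127),c))
```

```text
[0.47081533 0.40383568 0.20623419]
[320.41177891 250.21485742] [320.40159555 266.8840856 ]
```

View pics/w10.png

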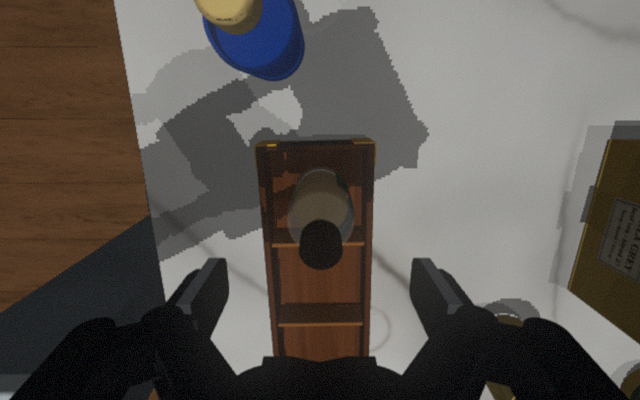

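jog_arm:
  targets:
    - [[0.003, 0.002, 0.015], 0, 1]
    - [[0, 0, 0.02], 0, 1]
    - [[0, 0, 0.011], 0, 1]
    - [[0, 0, 0.003], 0, 1]
    - [[0, 0, 0], 0, 0]
    - [[0, 0, 0], 0, -0.5]
    - [[0, 0, 0], 0, -1]
    - [[0, 0, 0], 0, -1]
    - [[0, 0, 0], 0, -1]
    - [[0, 0, 0], 0, -1]
    - [[0, 0, 0], 0, -1]
    - [[0, 0, 0], 0, -1]
  grip_force: 45

```text
time_s: 37.22
tcp_pos: [0.4736, 0.4079, 0.1592]
orientation: [0.707, 0.707, 0.0, 0.0]
force: [0.1, 0.4, 2.9]
grip_width: 0.206
finger_force: 43.9
```

jog_arm:
  targets:
    - [[0, 0, -0.003], 0, -1]
    - [[0, 0, -0.007], 0, -1]
    - [[0, 0, -0.01], 0, -1]
    - [[0, 0, 0], 0, -1]

```text
time_s: 37.72
tcp_pos: [0.4742, 0.4081, 0.1804]
orientation: [0.707, 0.707, 0.001, 0.0]
force: [-0.5, 0.1, -3.1]
grip_width: 0.204
finger_force: 43.8
```

jog_arm:
  targets:
    - [[0, 0, -0.01], 0, -1]
    - [[0, 0, -0.02], 0, -1]
    - [[0, 0, -0.02], 0, -1]
    - [[-0.005, -0.005, -0.01], 0, -1]
    - [[-0.015, -0.012, 0], 0, -1]
    - [[-0.025, -0.014, 0], 0, -1]
    - [[-0.03, -0.015, 0], 0, -1]
    - [[-0.035, -0.01, 0], 0, -1]
    - [[-0.035, -0.008, 0], 0, -1]
    - [[-0.035, 0, 0], 0, -1]
    - [[-0.035, 0, 0], 0, -1]
    - [[-0.035, 0, 0], 0, -1]

```text
time_s: 39.22
tcp_pos: [0.409, 0.1566, 0.2393]
orientation: [0.707, 0.707, 0.0, 0.0]
force: [0.3, 0.0, -1.9]
grip_width: 0.208
finger_force: 44.0
```

jog_arm:
  targets:
    - [[-0.035, 0, 0], 0, -1]
    - [[-0.035, 0, 0], 0, -1]
    - [[-0.035, 0, 0], 0, -1]
    - [[-0.035, 0, 0], 0, -1]
    - [[-0.035, 0, 0], 0, -1]
    - [[-0.03, 0.006, 0], 0, -1]
    - [[-0.025, 0.009, 0], 0, -1]
    - [[-0.02, 0.01, 0], 0, -1]
    - [[-0.013, 0.005, 0], 0, -1]
    - [[-0.004, 0.001, 0], 0, -1]
    - [[0, 0, 0], 0, -1]

```text
time_s: 40.6
tcp_pos: [0.4402, -0.1089, 0.2388]
orientation: [0.707, 0.707, 0.0, -0.0]
force: [0.4, 0.5, -2.6]
grip_width: 0.209
finger_force: 44.1
```

jog_arm:
  targets:
    - [[0, 0.001, 0.01], 0, -1]
    - [[0, 0, 0.02], 0, -1]
    - [[0, 0, 0.02], 0, -1]
    - [[0, 0, 0.015], 0, -1]
    - [[0, 0, 0.007], 0, -1]
    - [[0, 0, 0.003], 0, -1]
    - [[0, 0, 0.001], 0, -1]
    - [[0, 0, 0.001], 0, -1]
    - [[0, 0, 0.001], 0, -1]
    - [[0, 0, 0], 0, -1]

```text
time_s: 41.85
tcp_pos: [0.4416, -0.1093, 0.161]
orientation: [0.707, 0.707, 0.0, 0.0]
force: [0.3, 0.7, -2.9]
grip_width: 0.205
finger_force: 44.1
```

jog_arm:
  targets:
    - [[0, 0, 0.001], 0, -1]
    - [[0, 0, 0], 0, -1]

```text
time_s: 42.1
tcp_pos: [0.4415, -0.1092, 0.1598]
orientation: [0.707, 0.707, -0.0, -0.0]
force: [-0.1, 0.0, -1.8]
grip_width: 0.205
finger_force: 44.1
```

jog_arm:
  targets:
    - [[0, 0, 0.001], 0, -1]
    - [[0, 0, 0], 0, -1]

```text
time_s: 42.35
tcp_pos: [0.4416, -0.1094, 0.1592]
orientation: [0.707, 0.707, -0.0, 0.0]
force: [-0.9, 0.8, 1.5]
grip_width: 0.207
finger_force: 44.4
```

Contact; release, rise, and pull back from the caddy for the final look.

jog_arm:
  targets:
    - [[0, 0, 0.0005], 0, -1]
    - [[0, 0, 0], 0, -0.4]
    - [[0, 0, 0], 0, 0]
    - [[0, 0, 0], 0, 0.5]
    - [[0, 0, 0], 0, 1]
    - [[0, 0, 0], 0, 1]
    - [[0, 0, 0], 0, 1]
    - [[0, 0, -0.01], 0, 1]
    - [[0, 0, -0.03], 0, 1]
    - [[0, 0, -0.04], 0, 1]
    - [[0, 0, -0.04], 0, 1]
    - [[0, 0, -0.02], 0, 1]

```text
time_s: 43.85
tcp_pos: [0.4423, -0.1096, 0.3019]
orientation: [0.707, 0.707, 0.001, 0.002]
force: [0.0, 0.5, 0.2]
grip_width: 1.0
finger_force: 0.0
```

jog_arm:
  targets:
    - [[0.02, -0.01, 0], 0, 1]
    - [[0.03, -0.02, 0], 0, 1]
    - [[0.04, -0.02, 0], 0, 1]
    - [[0.04, -0.01, 0], 0, 1]
    - [[0.04, 0, 0], 0, 1]
    - [[0.04, 0, 0], 0, 1]
    - [[0.02, 0, 0], 0, 1]
    - [[0, 0, 0], 0, 1]
    - [[0, 0, 0], 0, 1]

```text
time_s: 44.98
tcp_pos: [0.3816, 0.1202, 0.2988]
orientation: [0.707, 0.707, 0.0, 0.0]
force: [0.2, -0.3, 0.2]
grip_width: 0.999
finger_force: 0.0
```

Run:
```python
from h import *
print(manip.observe()['tcp_pos'])
a=vision.camera('top')[:,:,::-1]; b=vision.camera('scene')[:,:,::-1]
A=cv2.resize(a[130:260,330:500],None,fx=4,fy=4)[:300*2]
B=cv2.resize(b[150:250,190:430],None,fx=2.8,fy=2.8)
o=np.zeros((600,680,3),np.uint8); A2=cv2.resize(a[135:255,140:500],(680,227),interpolation=cv2.INTER_CUBIC); o[:227]=A2; B2=B[:,:680]; o[240:240+B2.shape[0],:B2.shape[1]]=B2
cv2.imwrite('pics/fin.png',o)
```

```text
[0.38158918 0.12021787 0.29875093]
```

View pics/fin.png

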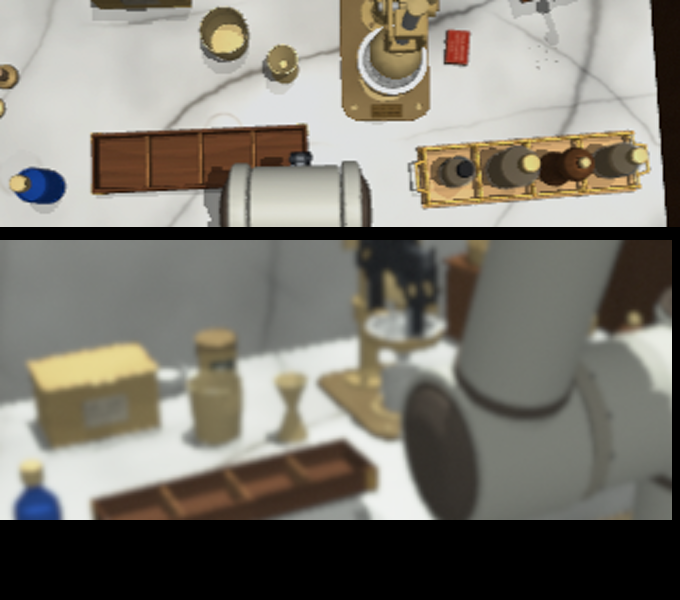

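The top view shows the caddy holding the black-cap bitters, syrup, mill and brass-cap bitters from left to right. All four are upright, the crate is empty, and the bystanders have not moved.

```bash
python3 -c "
from plant import manip
print(manip.close_job())"
```

```text
the job is handed in; nothing more can be done
None
```

The job is handed in at about 45 s of the 106 s allowed: the black-cap bitters, syrup, pepper mill and brass-cap bitters stand upright in the caddy in their crate order, with the jigger, tumbler, matchbox and blue look-alike undisturbed in the last top view.

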